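Shut down the bench router and hold the bored rail up for checking

ROBOT

A 7-joint arm with a two-finger parallel gripper is mounted at the origin on the work surface. World frame = base frame: x ahead of the robot, y to its left, z up, the work surface at z = 0. Lengths are in m, angles in rad, forces in N, time in s.
With the tool pointing down it reaches from about 0.4 to 0.85 m from the base axis. Payload 4.5 kg.
Tool frame: the origin (TCP) lies midway between the tips of the shut fingers; the grasp point (between the pads) lies 19 mm behind it; z points along the fingers, y is the direction in which the jaws open and shut (so a half turn about z gives the same grasp; the last joint's range is limited). The gripper opens to 88 mm and grips with 3 to 60 N. Pads are 18 mm wide; open, the fingers measure 123 mm over their backs; the gripper's body (75 mm by 187 mm) begins 45 mm behind the grasp point.
Start: joints at [1.157, 0.689, -0.195, 1.565, 0.157, 0.902, -0.215], TCP at [0.271, -0.563, 0.239] pointing down, gripper open.
Joint ranges: [-3.01, 3.01], [-0.46, 2.08], [-1.47, 1.51], [0.13, 2.56], [-1, 4.14], [0.04, 2.09], [-2.66, 2.66]. Speed limits (rad/s): [2.57, 2.57, 3.14, 3.14, 3.14, 3.14, 3.14].

INTERFACE

Orientations are given as a unit quaternion [x, y, z, w].
In Python, from plant import get_state, snapshot, finish_job, find_in gives the robot as it stands.
- The arm moves only by the shell command python3 -m creep 'ROWS' [OPENING] [FORCE]. ROWS is JSON, one flat list of numbers, 6 for each row, row after row: the shift along the tool's x, y, z in mm, then the turn, a rotation vector about the tool's x, y, z in degrees. In form: [tx, ty, tz, wx, wy, wz, tx, ty, tz, wx, wy, wz, ...]. A call has 1 to 5 rows; each row shifts and turns the pose as measured when the row begins, along the tool's axes as they then stand; what a row does not reach is not made up. A row lasts 1/12 s, in which the tool goes at most 41.7 mm and 7.16 degrees, less where a joint would pass 70% of its speed; a pose out of reach is approached as far as the arm can. A call is refused whole if a number of a shift passes 41.7 or a number of a turn 7.16, either way. A call with a gripper value outside its range is refused whole. OPENING is the finger opening in mm, from 0 to 88.1, set as the call begins (- or left out, the last holds). The fingers move at their own pace and stop on an object; FORCE is the grip in N (left out, the last holds). Time passes only in rows, so rows that do not move let the fingers close. It gives the time, the measured TCP pose, the force and the opening at its end, in the units of the state.
- get_state(): the state, without advancing time (a new reading comes with each control period).
- snapshot(name): name is "scene" or "side" or "wrist"; returns a dict with "color" (384x512x3 uint8, red, green, blue), "intrinsics" (3x3 intrinsics, pixels), "dist_coeffs" ([k1, k2, p1, p2, k3] as OpenCV has them; the pictures are not rectified), "extrinsics" (4x4, takes a point from world to camera coordinates). Camera axes: x right, y down, z forward; pixel columns grow to the right and rows downward; lengths in m; the calibration is good to about 2 mm. A picture is of the moment at which its call begins. There is no depth.
- finish_job(): hands the job in, once; it reports no verdict.
Trained networks look in the newest picture that a camera, given by its name, has taken for a name from the list of things; names that differ only in an ending like _2 or _b are one class to them, and where a whole thing is asked for, a point or a joint stands for the part that bears it (a point fixed in the world has none). Each returns a list of dicts, best first, with "score" (0 to 1); they miss things now and then, are a little off and sometimes report something else, mostly with a low value. They report only what shows in the picture. A call takes as long as a camera call. They do not tell look-alikes from the thing itself.
- find_in(thing, camera): "xy" ([column, row] in pixels, amid what is visible of it).
The state is a dict: "clock": time; "q": joint angles; "qd": joint speeds; "joint_torque": joint torques, N m; "tool_pos": TCP position; "eef_rot": TCP orientation; "contact_force": force on the tool from outside, world axes, zero at the start; "moment": the same for the moment, N m; "opening": opening from 0.0 (shut) to 1.0 (fully open).
Only numpy, scipy, OpenCV 4.12 (cv2) and the standard library are available. Lean on these libraries where they do the work, as an engineer would, in place of code of your own. Each camera call takes 0.05 s, during which the arm holds its last target.

TASK

The coat-peg rail on the bench router is bored: push the router's mushroom-headed stop button right in and let it spring back, then do the same with the dust extractor's (as the robot faces the push-button station, the left-hand pair of buttons is the router's and the right-hand pair the extractor's), leaving the flush start buttons alone. Then lift the rail straight up off the fixture's two locating pins, keeping it level and leaving the bottle, jar, wrench and brush where they are. Finish while still holding it, steady and level in the air above the fixture, its underside at least 5 cm above the pin tips, so that I can look underneath for break-out.

Things in the scene. Friction and masses are not known exactly. Their poses are not given: they have to be found in the camera images.
- router_stop_top (a point): Top centre of the router's stop button: a black mushroom head 38 mm across, its top 84 mm above the bench. It belongs to the left-hand pair (seen from the robot) on the push-button station and is in the row nearer the robot. z is up.
- router_stop (a joint): Travel of the router's stop button in m: 0 is out, 0.006 fully in. It goes straight down against a spring (1.5 N to start it, 5 N fully in) and comes back by itself. Beyond 0.004 it has switched.
- extractor_stop_top (a point): Top centre of the dust extractor's stop button: same mushroom head, 38 mm across, top 84 mm above the bench, in the right-hand pair, 68 mm from the router's stop button.
- extractor_stop (a joint): Travel of the extractor's stop button in m: 0 is out, 0.006 fully in, same spring, direction and switching point as the router's.
- router_start_top (a point): Top centre of the router's start button: a black disc 23 mm across flush in a steel ring, 60 mm beyond the router's stop button; its top is 70 mm above the bench. To be left alone.
- router_start (a joint): Travel of the router's start button in m: 0 is out, 0.006 fully in. To be left alone.
- extractor_start_top (a point): Top centre of the extractor's start button: same flush disc in a ring, 60 mm beyond the extractor's stop button; its top is 70 mm above the bench. To be left alone.
- extractor_start (a joint): Travel of the extractor's start button in m: 0 is out, 0.006 fully in. To be left alone.
- station: The push-button station: grey box 120 mm (its x) by 130 mm (its y) by 62 mm high, fixed to the bench left of the router; origin at the centre of its underside. On its flat top are two mushroom stops (at x = -28 mm in its frame, nearer the robot) and two flush starts (x = +32 mm). The router's pair is at y = +34 mm, the extractor's at y = -34 mm.
- rail_mid (a point): Centre (half-way up) of the coat-peg rail: a pine board 290 mm long (along its y), 54 mm wide (its x, across which it is gripped) and 22 mm thick (its z, up), about 0.19 kg. It lies flat on the fixture, this point 101 mm above the bench. Between the fixture's risers its long edges are free for 200 mm, with an 18 mm gap underneath.
- rail: The same rail; origin at the centre of its underside, 90 mm above the bench; axes as for rail_mid. Through it go four 18 mm peg holes, 30 and 85 mm either side of the middle, and near each end, 125 mm from the middle, a 14 mm hole that sits loosely over a locating pin.
- fixture: The boring fixture, bolted to the router's bed: plywood base 120 (x) by 330 (y) by 12 mm thick, origin at the centre of its underside, 60 mm above the bench. A riser 18 mm high, 40 mm long, 125 mm either side of the middle, carries each end of the rail; on it a 10 mm steel pin stands 9 mm tall inside the rail's hole: straight for 3 mm, then tapering to a 4 mm tip.
- pin_tips (a point): Point midway between the tips of the fixture's two pins, 39 mm above the underside of the fixture's base (99 mm above the bench, 9 mm above the rail's underside as it lies). Axes as the fixture's: y runs from pin to pin, z up.
- cnc: The bench router: slotted aluminium bed 320 mm (its x) by 580 mm (its y), top 60 mm above the bench; origin on the bench under the bed's centre. Side rails and end plates reach 80 mm. Its gantry, 335 mm high, 460 mm across, is parked at the bed's -y end: all of it lies at y below -125 mm, the spindle at x = +100 mm.
- glue: Bystander: white glue bottle, 58 mm across, 160 mm high, standing; origin under its centre.
- wax: Bystander: amber wax jar, 68 mm across, 55 mm high, standing; origin under its centre.
- collet_wrench_grip (a point): Bystander: flat steel wrench lying on the bench between robot and station; this point is on its handle.
- bench_brush_grip (a point): Bystander: bench brush lying left of the station; this point is on its handle.
Mind the look-alikes: they are no part of the job. There is more than one size of the station; the job needs the smaller.

How it is judged:
By the outcome, as a careful person would: the job done as asked, in the order asked, and still so for the second after the job is handed in, while the arm keeps its last pose, push and grip.
It also fails if it takes over 58 s, if anything falls off the work surface, if the arm or the gripper's body presses on something with over 40 N, if the wrist force passes 120 N, or if a joint passes its speed limit or range.

## Working session

There is one attempt and no reset: what is moved stays moved. The work goes in short steps, Python scripts to look and compute and a shell command to move; the robot and the scene stay as the last step left them, time stands still between calls to the robot, and variables do not carry over. Pictures are saved under pics/ and viewed, and the job is handed in when it is done.

```bash
ls; mkdir -p pics; python3 - <<'E'
from plant import get_state, snapshot, find_in
import cv2, numpy as np
s=get_state(); print({k:np.round(v,3).tolist() for k,v in s.items()})
for c in ["scene","side","wrist"]:
    d=snapshot(c); cv2.imwrite(f"pics/{c}0.png",d["color"][:,:,::-1])
    E=np.array(d["extrinsics"]); print(c,np.round(-E[:3,:3].T@E[:3,3],3),np.round(E[2,:3],2))
    for t in ["router_stop_top","extractor_stop_top","router_start_top","station","rail_mid","pin_tips","cnc","glue","wax","collet_wrench_grip","bench_brush_grip","fixture"]:
        try: print(t,[(np.round(r["xy"]).tolist(),round(r["score"],2)) for r in find_in(t,c)][:4])
        except Exception as e: print(t,e)
print(get_state()["clock"])
E
```

```text
pics
{'clock': 0.0, 'q': [1.157, 0.69, -0.195, 1.566, 0.157, 0.902, -0.215], 'qd': [-0.0, -0.001, 0.0, -0.002, -0.001, -0.0, 0.001], 'joint_torque': [-0.0, -52.757, -1.267, -15.343, -0.053, 0.006, 0.0], 'tool_pos': [0.27, -0.563, 0.238], 'eef_rot': [0.975, 0.222, -0.0, -0.001], 'contact_force': [-0.409, 0.361, 0.56], 'moment': [0.026, 0.008, 0.051], 'opening': 0.999}
scene [1.2   0.221 1.212] [-0.53 -0.01 -0.85]
router_stop_top [([383.0, 137.0], 0.42), ([149.0, 196.0], 0.22)]
extractor_stop_top [([298.0, 174.0], 0.39)]
router_start_top [([379.0, 156.0], 0.47)]
station [([368.0, 153.0], 0.95), ([307.0, 196.0], 0.89)]
rail_mid [([147.0, 193.0], 0.89)]
pin_tips [([157.0, 207.0], 0.86)]
cnc [([90.0, 215.0], 0.81), ([298.0, 177.0], 0.56)]
glue [([291.0, 260.0], 0.71)]
wax [([321.0, 252.0], 0.66)]
collet_wrench_grip [([290.0, 157.0], 0.44)]
bench_brush_grip [([385.0, 235.0], 0.92)]
fixture [([156.0, 207.0], 0.87)]
side [0.097 1.05  0.859] [ 0.36 -0.68 -0.64]
router_stop_top [([273.0, 321.0], 0.94), ([248.0, 234.0], 0.5)]
extractor_stop_top [([300.0, 293.0], 0.62), ([292.0, 129.0], 0.29)]
router_start_top [([246.0, 298.0], 0.55)]
station [([247.0, 231.0], 0.79), ([274.0, 311.0], 0.62)]
rail_mid [([293.0, 128.0], 0.96)]
pin_tips [([291.0, 145.0], 0.83)]
cnc [([294.0, 118.0], 0.58), ([163.0, 284.0], 0.44)]
glue [([189.0, 188.0], 0.67)]
wax [([183.0, 219.0], 0.73)]
collet_wrench_grip [([310.0, 250.0], 0.76)]
bench_brush_grip [([162.0, 284.0], 0.62)]
fixture [([294.0, 149.0], 0.75)]
wrist [ 0.336 -0.531  0.385] [-0.25 -0.12 -0.96]
router_stop_top []
extractor_stop_top []
router_start_top []
station []
rail_mid []
pin_tips []
cnc [([186.0, 26.0], 0.8)]
glue []
wax []
collet_wrench_grip []
bench_brush_grip []
fixture []
1.95
```

```bash
python3 - <<'E'
import cv2
a=cv2.imread('pics/scene0.png');b=cv2.imread('pics/side0.png')
cv2.imwrite('pics/scene0z.png',cv2.resize(a[100:300,40:440],None,fx=2,fy=2,interpolation=cv2.INTER_CUBIC))
cv2.imwrite('pics/side0z.png',cv2.resize(b[80:380,100:400],None,fx=2,fy=2,interpolation=cv2.INTER_CUBIC))
E
```

```text
(no output)
```

View pics/scene0z.png

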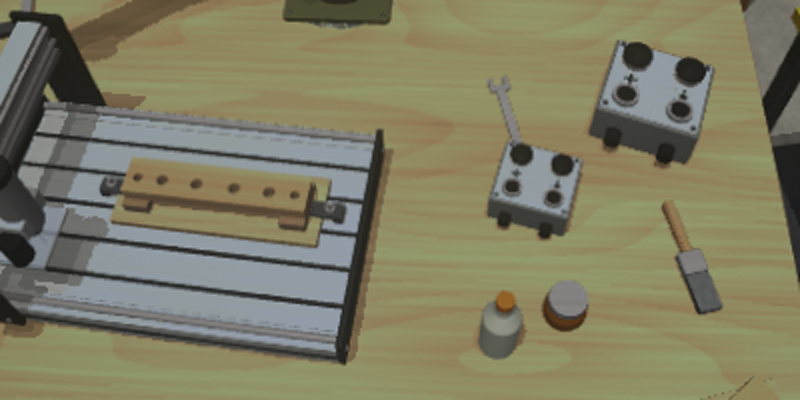

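View pics/side0z.png

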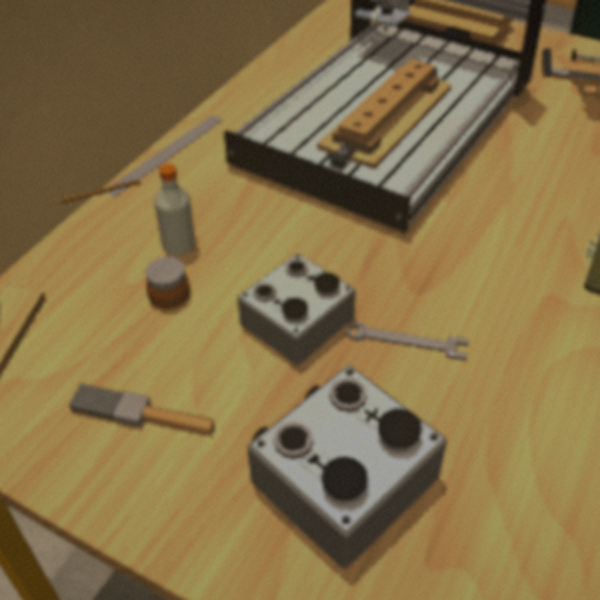

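View pics/side0.png

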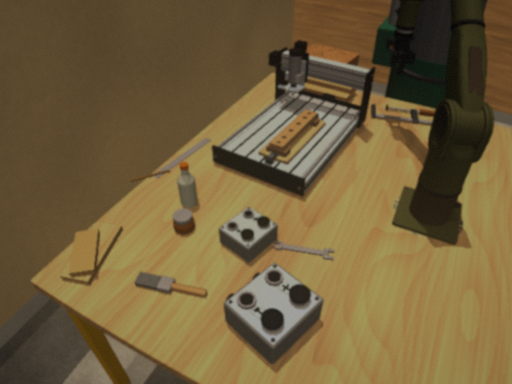

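```bash
python3 - <<'E'
import cv2,numpy as np
def crop(f,x,y,w,h,k):
    a=cv2.imread(f)[y:y+h,x:x+w]; return cv2.resize(a,None,fx=k,fy=k,interpolation=cv2.INTER_CUBIC)
A=crop('pics/scene0.png',280,165,55,55,7);B=crop('pics/side0.png',215,200,70,55,5.5)
B=cv2.resize(B,(385,385*55//70)); B=cv2.copyMakeBorder(B,0,385-B.shape[0],0,0,cv2.BORDER_CONSTANT)
cv2.imwrite('pics/st0.png',np.hstack([A,B]))
A=crop('pics/scene0.png',90,170,130,60,6);B=crop('pics/side0.png',255,100,80,70,4)
cv2.imwrite('pics/ra0.png',A);cv2.imwrite('pics/rb0.png',cv2.resize(B,None,fx=2,fy=2))
E
```

```text
(no output)
```

View pics/st0.png

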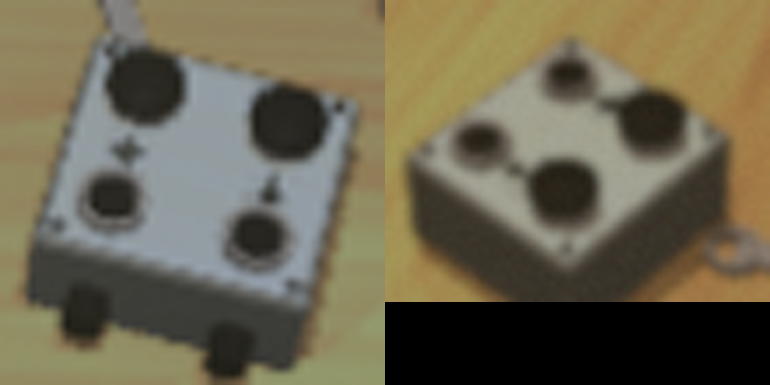

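View pics/ra0.png

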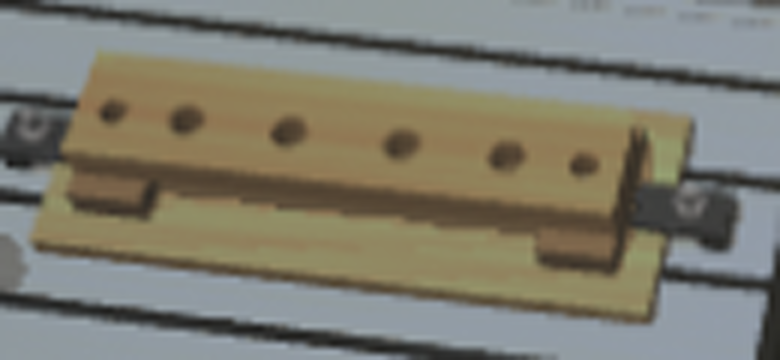

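View pics/rb0.png

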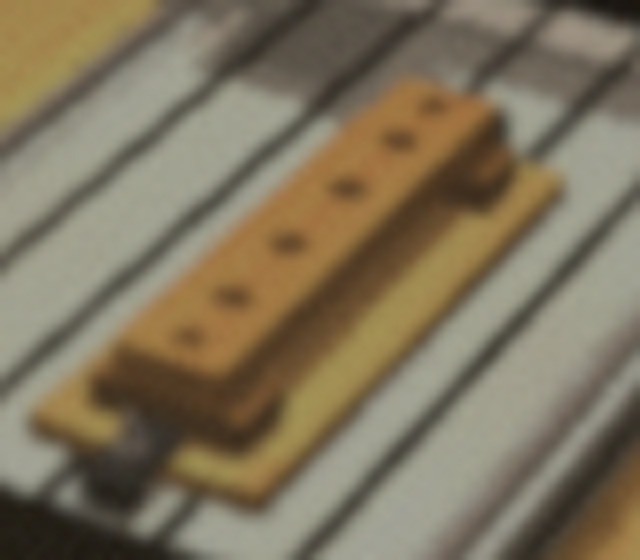

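```bash
cat > h.py <<'E'
import numpy as np, cv2
from scipy.optimize import least_squares
def proj(c,P):
    E=np.array(c["extrinsics"]); r,_=cv2.Rodrigues(E[:3,:3])
    return cv2.projectPoints(np.array(P,float).reshape(-1,1,3),r,E[:3,3].copy(),np.array(c["intrinsics"],float),np.array(c["dist_coeffs"],float))[0].reshape(-1,2)
def fit(obs,x0,nz=0):
    # obs: list of (cam, local pts Nx3 (z world), pix)
    def T(x,L):
        c,s=np.cos(x[2]),np.sin(x[2]);L=np.array(L,float)
        return np.c_[x[0]+c*L[:,0]-s*L[:,1],x[1]+s*L[:,0]+c*L[:,1],L[:,2]+(x[3] if len(x)>3 else 0)]
    f=lambda x:np.concatenate([(proj(c,T(x,L))-np.array(p)).ravel() for c,L,p in obs])
    r=least_squares(f,x0,loss='soft_l1'); return r.x,f(r.x).reshape(-1,2)
E
python3 - <<'E'
from h import *
from plant import snapshot
import pickle
C={n:snapshot(n) for n in("scene","side")}
pickle.dump(C,open('cams.pkl','wb'))
up=lambda P,k,o:(np.array(P,float)+.5)/k-.5+np.array(o)
S=[[-.028,-.034,.081],[-.028,.034,.081],[.032,-.034,.07],[.032,.034,.07]]
sc=up([(146,87),(288,122),(112,195),(257,237)],7,(280,165))
sd=up([(267,124),(179,190),(183,75),(97,140)],5.5,(215,200))
for obs in ([(C["scene"],S,sc)],[(C["side"],S,sd)],[(C["scene"],S,sc),(C["side"],S,sd)]):
    for n in (3,4):
        x,r=fit(obs,[.6,.2,0,0][:n]); print(np.round(x,4),np.abs(r).max().round(2))
c,s=np.cos(x[2]),np.sin(x[2]); print("stops",[(x[:2]+np.array([[c,-s],[s,c]])@np.array(p[:2])).round(4) for p in S])
R=[[0,y,.111] for y in(-.125,-.085,-.03,.03,.085,.125)]
Co=[[-.027,-.145,.112],[.027,-.145,.112],[-.027,.145,.112],[.027,.145,.112]]
rs=up([(113,112),(187,120),(290,131),(402,144),(506,156),(584,164),(97,54),(65,155),(640,127),(618,215)],6,(90,170))
rd=up([(433,105),(399,140),(347,187),(288,243),(232,297),(189,336),(500,115),(412,78),(215,378),(120,345)],8,(255,100))
for obs in ([(C["scene"],R+Co,rs)],[(C["side"],R+Co,rd)],[(C["scene"],R+Co,rs),(C["side"],R+Co,rd)]):
    for n in (3,4):
        x,r=fit(obs,[.6,-.2,0,0][:n]); print(np.round(x,4),np.abs(r).max().round(2))
from plant import get_state; print(get_state()["clock"])
E
```

```text
[ 0.4752  0.3696 -0.2681] 0.76
[ 0.4554  0.3736 -0.2679 -0.0313] 0.54
[ 0.4734  0.373  -0.2814] 1.01
[ 0.4739  0.3721 -0.2815 -0.001 ] 1.01
[ 0.4745  0.3706 -0.2722] 1.78
[ 0.4744  0.3703 -0.2739 -0.0024] 1.22
stops [array([0.4382, 0.3451]), array([0.4566, 0.4106]), array([0.496 , 0.3289]), array([0.5144, 0.3944])]
[ 0.5411 -0.1293 -0.0855] 1.43
[ 0.5438 -0.1278 -0.0864  0.0046] 1.33
[ 0.5443 -0.1309 -0.0879] 1.18
[ 0.5459 -0.1351 -0.0891 -0.0027] 1.1
[ 0.5423 -0.1292 -0.0862] 1.73
[ 0.5428 -0.1283 -0.086   0.0023] 1.49
2.05
```

```bash
cat >> h.py <<'E'
def back(c,px,z):
    E=np.array(c["extrinsics"]);u=cv2.undistortPoints(np.array([[px]],float),np.array(c["intrinsics"],float),np.array(c["dist_coeffs"],float))[0,0]
    d=E[:3,:3].T@np.r_[u,1];o=-E[:3,:3].T@E[:3,3];return o+d*(z-o[2])/d[2]
def plan(pos,yaw=None,vmax=35,wmax=6.5):
    from plant import get_state
    from scipy.spatial.transform import Rotation as Ro
    s=get_state();p=np.array(s["tool_pos"]);R=Ro.from_quat(s["eef_rot"])
    if yaw is None: yaw=np.arctan2(*R.as_matrix()[[1,0],[0,0]])
    c,sn=np.cos(yaw),np.sin(yaw)
    T=Ro.from_matrix(np.array([[c,sn,0],[sn,-c,0],[0,0,-1.]]))
    w=(R.inv()*T).as_rotvec(degrees=True);d=np.array(pos)-p
    n=max(1,int(np.ceil(max(np.linalg.norm(d)*1000/vmax,np.linalg.norm(w)/wmax))))
    print("clock",round(s["clock"],2),"p",p.round(4),"F",np.round(s["contact_force"],1),"op",round(s["opening"],3),"rows",n)
    for i in range(n):
        print(np.r_[np.round(R.inv().apply(d/n*1000),0 if n>1 else 1),np.round(w/n,1)].tolist())
        R=R*Ro.from_rotvec(w/n,degrees=True)
E
python3 - <<'E'
from h import *
import pickle
C=pickle.load(open('cams.pkl','rb'))
print(back(C["scene"],(212,281),0),back(C["scene"],(230,176),0))
# gantry post foot upper-left: zoom(105,105) top (15,15)..
print(back(C["scene"],(92,152),.08))
print([back(C["side"],p,0).round(3) for p in ((302,194),(216,160))])
plan((.33,-.46,.44),np.radians(38))
E
```

```text
[0.77412704 0.08265563 0.        ] [0.39489304 0.10950301 0.        ]
[ 0.37102627 -0.35906356  0.08      ]
[array([0.413, 0.096, 0.   ]), array([0.782, 0.062, 0.   ])]
clock 2.05 p [ 0.2706 -0.5634  0.2387] F [ 0.1 -0.3 -0.3] op 0.996 rows 7
[14.0, -10.0, -29.0, 0.0, 0.0, -1.8]
[14.0, -9.0, -29.0, 0.0, 0.0, -1.8]
[15.0, -9.0, -29.0, 0.0, 0.0, -1.8]
[15.0, -8.0, -29.0, 0.0, 0.0, -1.8]
[15.0, -8.0, -29.0, 0.0, 0.0, -1.8]
[15.0, -7.0, -29.0, 0.0, 0.0, -1.8]
[16.0, -7.0, -29.0, 0.0, 0.0, -1.8]
```

```bash
python3 -m creep '[0,0,-38,0,0,-5, 0,0,-38,0,0,-5, 0,0,-38,0,0,-5, 0,0,-38,0,0,-5, 0,0,-38,0,0,-5]' 0 20; python3 -c "
from h import *
plan((.38,-.33,.45),np.radians(70))"
```

```text
clock: 2.47
tool_pos: [0.268, -0.5592, 0.4258]
eef_rot: [0.9, 0.436, -0.001, -0.012]
contact_force: [0.5, -1.0, -0.2]
opening: 0.644
clock 2.47 p [ 0.268  -0.5592  0.4258] F [ 0.5 -1.  -0.2] op 0.644 rows 8
[31.0, -7.0, -3.0, -0.2, -0.1, -2.3]
[31.0, -6.0, -3.0, -0.2, -0.1, -2.3]
[32.0, -4.0, -3.0, -0.2, -0.1, -2.3]
[32.0, -3.0, -3.0, -0.2, -0.1, -2.3]
[32.0, -2.0, -3.0, -0.2, -0.1, -2.3]
[32.0, -0.0, -3.0, -0.2, -0.1, -2.3]
[32.0, 1.0, -3.0, -0.2, -0.1, -2.3]
[32.0, 2.0, -3.0, -0.2, -0.1, -2.3]
```

```bash
python3 -m creep '[35,-7,-3,0,0,-3, 35,-6,-3,0,0,-3, 35,-4,-3,0,0,-3, 35,-3,-3,0,0,-3, 35,-2,-3,0,0,-3]'; python3 -m creep '[38,2,0,0,0,-3, 38,2,0,0,0,-3, 38,2,0,0,0,-3, 38,2,0,0,0,-3, 38,2,0,0,0,-3]'; python3 -c "
from h import *
plan((.455,.41,.3),np.radians(85))"
```

```text
clock: 2.88
tool_pos: [0.3427, -0.4065, 0.4522]
eef_rot: [0.836, 0.548, -0.002, 0.001]
contact_force: [0.9, -0.7, -0.2]
opening: 0.27
clock: 3.3
tool_pos: [0.4106, -0.2207, 0.4529]
eef_rot: [0.754, 0.657, -0.002, 0.003]
contact_force: [0.7, 0.5, 0.1]
opening: 0.006
clock 3.3 p [ 0.4106 -0.2207  0.4529] F [0.7 0.5 0.1] op 0.006 rows 19
[33.0, -2.0, 8.0, 0.0, 0.0, -0.2]
[33.0, -2.0, 8.0, 0.0, 0.0, -0.2]
[33.0, -2.0, 8.0, 0.0, 0.0, -0.2]
[33.0, -2.0, 8.0, 0.0, 0.0, -0.2]
[33.0, -2.0, 8.0, 0.0, 0.0, -0.2]
[33.0, -2.0, 8.0, 0.0, 0.0, -0.2]
[33.0, -2.0, 8.0, 0.0, 0.0, -0.2]
[33.0, -2.0, 8.0, 0.0, 0.0, -0.2]
[33.0, -2.0, 8.0, 0.0, 0.0, -0.2]
[33.0, -1.0, 8.0, 0.0, 0.0, -0.2]
[33.0, -1.0, 8.0, 0.0, 0.0, -0.2]
[33.0, -1.0, 8.0, 0.0, 0.0, -0.2]
[33.0, -1.0, 8.0, 0.0, 0.0, -0.2]
[33.0, -1.0, 8.0, 0.0, 0.0, -0.2]
[33.0, -1.0, 8.0, 0.0, 0.0, -0.2]
[33.0, -1.0, 8.0, 0.0, 0.0, -0.2]
[33.0, -1.0, 8.0, 0.0, 0.0, -0.2]
[33.0, -1.0, 8.0, 0.0, 0.0, -0.2]
[33.0, -1.0, 8.0, 0.0, 0.0, -0.2]
```

```bash
python3 -m creep '[38,-2,0,0,0,0, 38,-2,0,0,0,0, 38,-2,0,0,0,0, 38,-2,4,0,0,0, 38,-2,4,0,0,0]'; python3 -m creep '[38,-2,10,0,0,0, 38,-2,10,0,0,0, 38,-2,10,0,0,0, 38,-2,10,0,0,0, 38,-2,10,0,0,0]';  python3 -m creep '[38,-2,15,0,0,0, 38,-2,15,0,0,0, 36,-2,15,0,0,0, 36,-2,15,0,0,0, 20,-2,15,0,0,0]'; python3 - <<'E'
from h import *
from plant import snapshot,find_in
plan((.455,.41,.2),np.radians(85))
d=snapshot("wrist"); cv2.imwrite("pics/w1.png",d["color"][:,:,::-1])
print(find_in("router_stop_top","wrist"),find_in("extractor_stop_top","wrist"),find_in("station","wrist"))
x=np.array([.4745,.3706]);t=-.273;c,s=np.cos(t),np.sin(t)
P=[np.r_[x+np.array([[c,-s],[s,c]])@np.array(p),z] for p,z in(((-.028,.034),.083),((-.028,-.034),.083),((.032,.034),.07),((.032,-.034),.07))]
print(np.round(P,4),proj(d,P).round(1))
import pickle;pickle.dump(d,open("w1.pkl","wb"))
E
```

```text
clock: 3.72
tool_pos: [0.4268, -0.0217, 0.4448]
eef_rot: [0.754, 0.657, -0.0, 0.006]
contact_force: [0.2, 0.1, -0.4]
opening: 0.004
clock: 4.13
tool_pos: [0.4431, 0.1764, 0.3939]
eef_rot: [0.754, 0.656, 0.002, 0.009]
contact_force: [0.1, -0.1, 0.2]
opening: 0.005
clock: 4.55
tool_pos: [0.4571, 0.3542, 0.316]
eef_rot: [0.754, 0.657, 0.005, 0.009]
contact_force: [0.1, -0.4, 0.3]
opening: 0.006
clock 4.55 p [0.4571 0.3542 0.316 ] F [ 0.1 -0.4  0.3] op 0.006 rows 4
[14.0, -3.0, 29.0, 0.3, 0.1, -0.7]
[14.0, -3.0, 29.0, 0.3, 0.1, -0.7]
[14.0, -2.0, 29.0, 0.3, 0.1, -0.7]
[14.0, -2.0, 29.0, 0.3, 0.1, -0.7]
[{'xy': [250.0, 125.2], 'score': 0.68}] [{'xy': [44.8, 35.7], 'score': 0.92}, {'xy': [244.4, 174.5], 'score': 0.79}, {'xy': [287.2, 176.3], 'score': 0.55}] [{'xy': [265.7, 151.4], 'score': 0.85}, {'xy': [109.4, 40.7], 'score': 0.75}]
[[0.4567 0.4109 0.083 ]
 [0.4384 0.3454 0.083 ]
 [0.5145 0.3947 0.07  ]
 [0.4961 0.3292 0.07  ]] [[249.6 125.6]
 [243.3 175.7]
 [293.1 131.2]
 [285.1 179.1]]
```

View pics/w1.png

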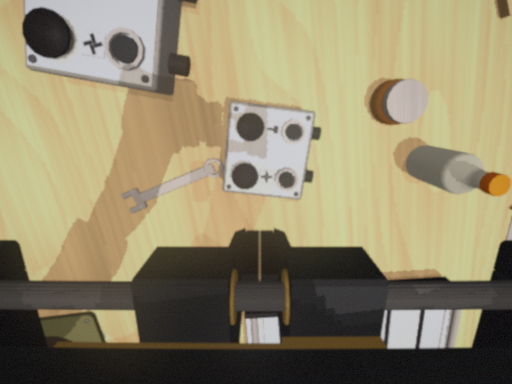

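Wrist view: router stop at (250,125), extractor stop at (244,175), within about 1 px of my predicted points; the large look-alike is at upper left.

```bash
python3 -m creep '[11,-3,36,0,0,0, 11,-3,36,0,0,0, 11,-2,36,0.5,0,0, 11,-2,36,0.5,0,-1, 11,0,30,0,0,0]'; python3 -c "
from h import *
plan((.4565,.411,.105),np.radians(85))"
```

```text
clock: 5.17
tool_pos: [0.4714, 0.3999, 0.15]
eef_rot: [0.754, 0.656, 0.01, 0.008]
contact_force: [-0.1, 0.5, -0.4]
opening: 0.003
clock 5.17 p [0.4714 0.3999 0.15  ] F [-0.1  0.5 -0.4] op 0.003 rows 2
[4.0, -9.0, 22.0, 0.7, -0.1, -1.5]
[5.0, -8.0, 22.0, 0.7, -0.1, -1.5]
```

```bash
python3 -m creep '[4,-8,20,0.7,0,-1.5, 5,-8,20,0.7,0,-1.5, 0,0,0,0,0,0]'; python3 -c "
from h import *
plan((.4565,.411,.090),np.radians(85))"
```

```text
clock: 5.42
tool_pos: [0.4599, 0.4054, 0.1052]
eef_rot: [0.739, 0.674, -0.001, 0.001]
contact_force: [-1.4, -1.3, 0.7]
opening: 0.008
clock 5.42 p [0.4599 0.4054 0.1052] F [-1.4 -1.3  0.7] op 0.008 rows 1
[5.3, -3.9, 15.2, -0.0, 0.1, -0.2]
```

```bash
python3 -m creep '[5.5,-4,14,0,0,0, 0,0,0,0,0,0]';python3 -c "
from h import *
plan((.4565,.411,.080),np.radians(85))"
```

```text
clock: 5.58
tool_pos: [0.4592, 0.4092, 0.0925]
eef_rot: [0.741, 0.672, 0.0, 0.002]
contact_force: [-0.5, 0.4, 0.6]
opening: 0.002
clock 5.58 p [0.4592 0.4092 0.0925] F [-0.5  0.4  0.6] op 0.002 rows 1
[1.5, -2.9, 12.5, 0.2, 0.1, -0.6]
```

```bash
python3 -m creep '[2,-3,9,0,0,0]'; python3 -m creep '[0,0,3,0,0,0]'; python3 -m creep '[0,0,3,0,0,0]'
```

```text
clock: 5.67
tool_pos: [0.4594, 0.4115, 0.0857]
eef_rot: [0.742, 0.671, 0.003, 0.002]
contact_force: [0.5, -0.4, -0.2]
opening: 0.006
clock: 5.75
tool_pos: [0.459, 0.4117, 0.0829]
eef_rot: [0.742, 0.671, 0.003, 0.002]
contact_force: [-2.1, 0.6, 2.7]
opening: 0.002
clock: 5.83
tool_pos: [0.4595, 0.4119, 0.0809]
eef_rot: [0.742, 0.67, 0.004, 0.002]
contact_force: [-0.6, -1.4, 4.2]
opening: 0.003
```

```bash
python3 -m creep '[0,0,3,0,0,0]'; python3 -m creep '[0,0,3,0,0,0]'; python3 -m creep '[0,0,3,0,0,0]'
```

```text
clock: 5.92
tool_pos: [0.4597, 0.4119, 0.0786]
eef_rot: [0.742, 0.67, 0.004, 0.003]
contact_force: [-2.3, -1.3, 8.3]
opening: 0.006
clock: 6.0
tool_pos: [0.4597, 0.412, 0.078]
eef_rot: [0.742, 0.67, 0.005, 0.003]
contact_force: [-6.3, -7.3, 34.5]
opening: 0.004
clock: 6.08
tool_pos: [0.4597, 0.412, 0.0782]
eef_rot: [0.742, 0.67, 0.005, 0.004]
contact_force: [-5.3, -6.0, 27.1]
opening: 0.005
```

```bash
python3 -m creep '[0,0,-3,0,0,0, 0,0,-10,0,0,0, 0,0,-20,0,0,0, 0,0,0,0,0,0]';python3 -c "
from h import *
plan((.4390,.3455,.107),np.radians(85))"
```

```text
clock: 6.42
tool_pos: [0.4601, 0.4126, 0.1158]
eef_rot: [0.742, 0.67, 0.007, 0.005]
contact_force: [0.5, 0.6, 0.5]
opening: 0.01
clock 6.42 p [0.4601 0.4126 0.1158] F [0.5 0.6 0.5] op 0.01 rows 3
[-23.0, -5.0, 3.0, 0.3, -0.1, -0.3]
[-23.0, -5.0, 3.0, 0.3, -0.1, -0.3]
[-23.0, -5.0, 3.0, 0.3, -0.1, -0.3]
```

```bash
python3 -m creep '[-23,-5,3,0.3,0,-0.3, -23,-5,3,0.3,0,-0.3, -23,-5,3,0.3,0,-0.3, 0,0,0,0,0,0]';python3 -c "
from h import *
plan((.4390,.3455,.088),np.radians(85))
from plant import snapshot
d=snapshot('side');cv2.imwrite('pics/s2.png',cv2.resize(d['color'][190:270,200:320,::-1],None,fx=5,fy=5,interpolation=2))"
```

```text
clock: 6.75
tool_pos: [0.4392, 0.3457, 0.1069]
eef_rot: [0.737, 0.676, 0.005, -0.002]
contact_force: [-0.6, -1.6, -0.3]
opening: 0.008
clock 6.75 p [0.4392 0.3457 0.1069] F [-0.6 -1.6 -0.3] op 0.008 rows 1
[-0.4, -0.2, 18.9, 0.2, -0.6, 0.1]
```

View pics/s2.png

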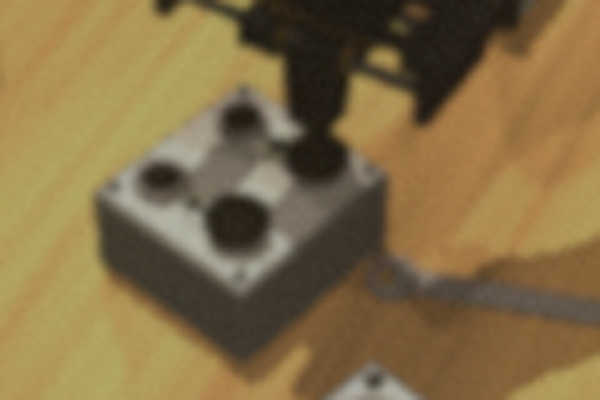

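The side view shows the fingertips directly over the extractor's mushroom (315,155); the router's mushroom (238,220) is back out.

```bash
python3 -m creep '[0,0,14,0,-0.5,0, 0,0,5,0,0,0]'; python3 -m creep '[0,0,4,0,0,0]'; python3 -m creep '[0,0,3,0,0,0]';python3 -m creep '[0,0,3,0,0,0]'
```

```text
clock: 6.97
tool_pos: [0.4415, 0.3509, 0.0884]
eef_rot: [0.737, 0.676, 0.006, -0.001]
contact_force: [-0.1, 0.2, -0.1]
opening: 0.008
clock: 7.05
tool_pos: [0.4417, 0.3521, 0.0834]
eef_rot: [0.737, 0.676, 0.006, -0.001]
contact_force: [0.2, -0.6, 2.3]
opening: 0.004
clock: 7.13
tool_pos: [0.4418, 0.3522, 0.0794]
eef_rot: [0.736, 0.676, 0.006, -0.001]
contact_force: [0.4, -3.0, 4.8]
opening: 0.004
clock: 7.22
tool_pos: [0.4419, 0.3524, 0.0775]
eef_rot: [0.736, 0.676, 0.006, 0.0]
contact_force: [-8.1, -10.2, 53.8]
opening: 0.008
```

```bash
python3 -m creep '[0,0,-3,0,0,0, 0,0,-10,0,0,0, 0,0,-30,0,0,0, 0,0,-35,0,0,0, 0,0,-35,0,0,0]' 88 ;python3 -c "
from h import *
plan((.5,.0,.30),np.radians(85))"
```

```text
clock: 7.63
tool_pos: [0.4383, 0.352, 0.1887]
eef_rot: [0.735, 0.678, 0.0, 0.0]
contact_force: [1.0, 0.3, -0.5]
opening: 0.361
clock 7.63 p [0.4383 0.352  0.1887] F [ 1.   0.3 -0.5] op 0.361 rows 11
[-31.0, 8.0, -10.0, 0.0, -0.0, 0.0]
[-31.0, 8.0, -10.0, 0.0, -0.0, 0.0]
[-31.0, 8.0, -10.0, 0.0, -0.0, 0.0]
[-31.0, 8.0, -10.0, 0.0, -0.0, 0.0]
[-31.0, 8.0, -10.0, 0.0, -0.0, 0.0]
[-31.0, 8.0, -10.0, 0.0, -0.0, 0.0]
[-31.0, 8.0, -10.0, 0.0, -0.0, 0.0]
[-31.0, 8.0, -10.0, 0.0, -0.0, 0.0]
[-31.0, 8.0, -10.0, 0.0, -0.0, 0.0]
[-31.0, 8.0, -10.0, 0.0, -0.0, 0.0]
[-31.0, 8.0, -10.0, 0.0, -0.0, 0.0]
```

```bash
python3 -m creep '[-38,8,-15,0,0,0, -38,8,-15,0,0,0, -38,8,-15,0,0,0, -38,8,-15,0,0,0, -38,8,-15,0,0,0]' ; python3 -m creep '[-38,8,-15,0,0,0, -38,8,-15,0,0,0, -38,8,-15,0,0,0, -38,8,-15,0,0,0, -38,8,-10,0,0,0]' ; python3 -m creep '[-38,4,0,0,0,0, -38,4,0,0,0,0, -38,4,0,0,0,0, -20,3,0,0,0,0, 0,0,0,0,0,0]' ;python3 - <<'E'
from h import *
from plant import snapshot,find_in
plan((.54,-.13,.20),np.radians(85))
d=snapshot("wrist"); cv2.imwrite("pics/w3.png",d["color"][:,:,::-1])
print(find_in("rail_mid","wrist"))
x=np.array([.5423,-.1292]);t=-.0862;c,s=np.cos(t),np.sin(t)
P=[np.r_[x+np.array([[c,-s],[s,c]])@np.array(p[:2]),.112] for p in [(0,y) for y in(-.125,-.085,-.03,.03,.085,.125)]+[(-.027,-.145),(.027,-.145),(-.027,.145),(.027,.145)]]
print(proj(d,P).round(1).tolist())
import pickle;pickle.dump(d,open("w3.pkl","wb"))
d=snapshot("side");cv2.imwrite('pics/s3.png',d['color'][:,:,::-1])
E
```

```text
clock: 8.05
tool_pos: [0.4627, 0.1719, 0.2709]
eef_rot: [0.727, 0.686, 0.011, -0.006]
contact_force: [0.4, 0.0, 0.1]
opening: 0.737
clock: 8.47
tool_pos: [0.4911, -0.0228, 0.3398]
eef_rot: [0.725, 0.689, 0.014, -0.006]
contact_force: [1.8, 1.6, -0.6]
opening: 0.998
clock: 8.88
tool_pos: [0.5016, -0.1723, 0.339]
eef_rot: [0.729, 0.684, 0.016, -0.002]
contact_force: [-0.0, 0.0, -0.1]
opening: 0.997
clock 8.88 p [ 0.5016 -0.1723  0.339 ] F [-0.   0.  -0.1] op 0.997 rows 5
[8.0, 7.0, 28.0, 0.2, -0.3, 0.3]
[8.0, 7.0, 28.0, 0.2, -0.3, 0.3]
[9.0, 7.0, 28.0, 0.2, -0.3, 0.3]
[9.0, 7.0, 28.0, 0.2, -0.3, 0.3]
[9.0, 7.0, 28.0, 0.2, -0.3, 0.3]
[{'xy': [286.6, 125.3], 'score': 0.68}, {'xy': [259.8, 118.8], 'score': 0.21}]
[[280.6, 228.1], [281.8, 201.3], [283.6, 162.0], [285.6, 115.8], [287.6, 70.1], [289.2, 34.8], [261.4, 240.8], [298.6, 241.2], [267.4, 15.6], [312.4, 17.2]]
```

View pics/w3.png

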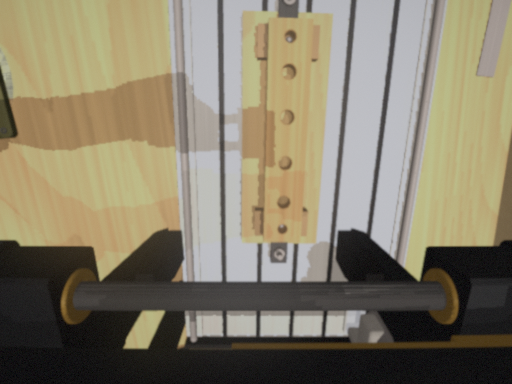

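View pics/s3.png

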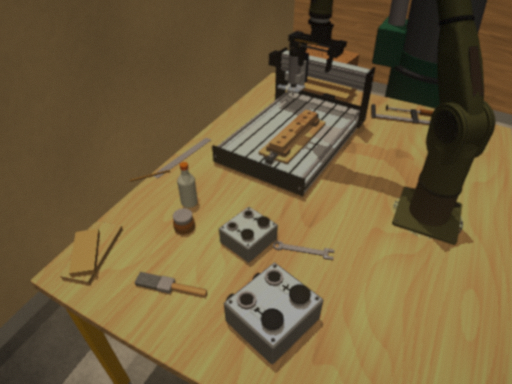

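Holes run (290,37)…(282,229), about 1.5 px right of prediction: the rail centre is refined to about (0.544, -0.130), yaw -0.086.

```bash
python3 -m creep '[8,8,30,0.3,-0.3,0.3, 8,8,30,0.3,-0.3,0.3, 8,8,30,0.3,-0.3,0.3, 9,8,30,0.3,-0.3,0.3, 9,8,30,0.3,-0.3,0.3]'; python3 -m creep '[0,0,0,0,0,0]'; python3 -c "
from h import *
plan((.544,-.130,.14),np.radians(85.07))"
```

```text
clock: 9.45
tool_pos: [0.5531, -0.1105, 0.1952]
eef_rot: [0.731, 0.683, 0.006, 0.002]
contact_force: [0.4, -0.6, 0.5]
opening: 0.997
clock: 9.53
tool_pos: [0.5518, -0.1045, 0.1911]
eef_rot: [0.728, 0.686, 0.005, -0.002]
contact_force: [-0.2, 0.3, 0.5]
opening: 0.995
clock 9.53 p [ 0.5518 -0.1045  0.1911] F [-0.2  0.3  0.5] op 0.995 rows 2
[-13.0, -3.0, 25.0, 0.1, -0.3, 0.7]
[-13.0, -3.0, 25.0, 0.1, -0.3, 0.7]
```

```bash
python3 -m creep '[-13,-3,20,0,-0.3,0.7, -13,-3,20,0.2,-0.3,0.7, 0,0,0,0,0,0, 0,0,0,0,0,0]'; python3 -c "
from h import *
plan((.544,-.130,.125),np.radians(85.07))"
```

```text
clock: 9.87
tool_pos: [0.5463, -0.118, 0.1537]
eef_rot: [0.73, 0.683, 0.003, -0.001]
contact_force: [0.3, -0.4, 0.1]
opening: 0.996
clock 9.87 p [ 0.5463 -0.118   0.1537] F [ 0.3 -0.4  0.1] op 0.996 rows 1
[-12.2, -1.6, 28.6, 0.2, -0.3, 1.1]
```

```bash
python3 -m creep '[-10,-1.5,12,0.2,-0.3,1, -4,-0.5,8,0,0,0, -1,0,0,0,0,0]'; python3 -c "
from h import *
plan((.544,-.130,.125),np.radians(85.07))"
```

```text
clock: 10.12
tool_pos: [0.5457, -0.1308, 0.1368]
eef_rot: [0.735, 0.678, 0.003, 0.002]
contact_force: [-0.2, 0.2, 0.8]
opening: 0.998
clock 10.12 p [ 0.5457 -0.1308  0.1368] F [-0.2  0.2  0.8] op 0.998 rows 1
[0.6, -1.9, 11.8, 0.4, -0.1, 0.2]
```

```bash
python3 -m creep '[0,-1.5,12,0.3,-0.1,0.2, 0,0,12,0,0,0, 0,0,12,0,0,0, 0,0,5,0,0,0]'; python3 -c "
from h import *
plan((.544,-.130,.083),np.radians(85.07))"
```

```text
clock: 10.45
tool_pos: [0.5461, -0.1313, 0.0947]
eef_rot: [0.737, 0.676, 0.002, 0.003]
contact_force: [0.4, 0.4, -0.5]
opening: 0.998
clock 10.45 p [ 0.5461 -0.1313  0.0947] F [ 0.4  0.4 -0.5] op 0.998 rows 1
[1.1, -2.3, 11.6, 0.4, -0.0, -0.1]
```

```bash
python3 -m creep '[0.5,-2,7,0.4,0,0, 0.5,-1,3,0,0,0, 0,0,1,0,0,0]'; python3 - <<'E'
from h import *
plan((.544,-.130,.083),np.radians(85.07))
from plant import snapshot
d=snapshot('wrist');cv2.imwrite('pics/w4.png',d['color'][:,:,::-1])
d=snapshot('side');cv2.imwrite('pics/s4.png',cv2.resize(d['color'][60:180,220:380,::-1],None,fx=4,fy=4,interpolation=2))
E
```

```text
clock: 10.7
tool_pos: [0.5422, -0.1293, 0.0807]
eef_rot: [0.737, 0.676, -0.001, -0.002]
contact_force: [-0.0, -0.9, -0.8]
opening: 0.997
clock 10.7 p [ 0.5422 -0.1293  0.0807] F [-0.  -0.9 -0.8] op 0.997 rows 1
[-0.6, 1.9, -2.3, -0.2, -0.0, -0.0]
```

View pics/w4.png

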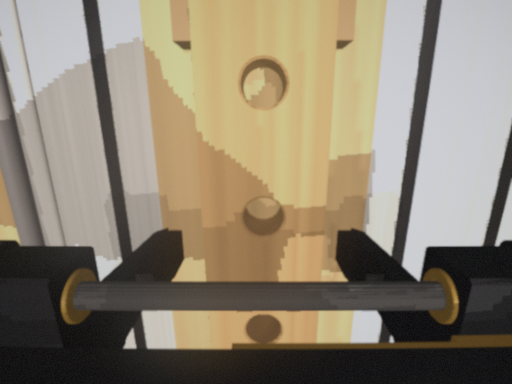

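View pics/s4.png

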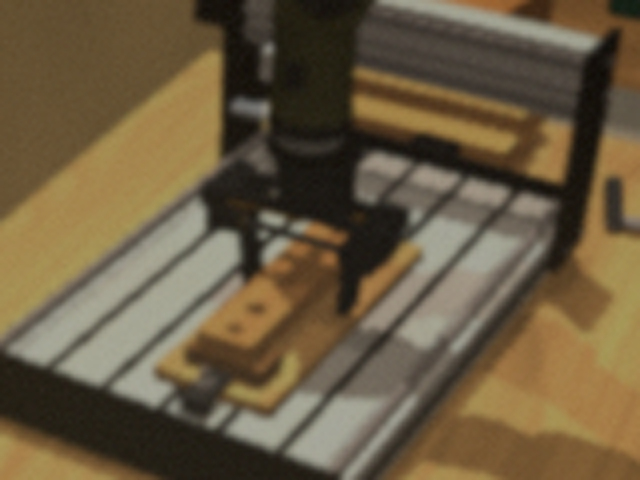

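The fingers straddle the rail (pad centre column 260, hole centres about 263), parallel to it. Shift +1.5 mm and close.

```bash
python3 -m creep '[-0.5,1.5,-2,0,0,0, 0,0,0,0,0,0]' 56 15;  python3 -m creep '[0,0,0,0,0,0, 0,0,0,0,0,0, 0,0,0,0,0,0, 0,0,0,0,0,0, 0,0,0,0,0,0]' 40 15; python3 -m creep '[0,0,0,0,0,0, 0,0,0,0,0,0, 0,0,0,0,0,0, 0,0,0,0,0,0]' 40 35
```

```text
clock: 10.97
tool_pos: [0.5446, -0.13, 0.084]
eef_rot: [0.737, 0.676, -0.0, -0.001]
contact_force: [-0.3, 0.2, -0.1]
opening: 0.873
clock: 11.38
tool_pos: [0.5454, -0.1305, 0.0853]
eef_rot: [0.737, 0.676, 0.0, 0.0]
contact_force: [-0.0, -0.1, -2.1]
opening: 0.608
clock: 11.72
tool_pos: [0.5454, -0.1304, 0.0853]
eef_rot: [0.737, 0.676, 0.0, 0.0]
contact_force: [0.2, -0.1, -1.1]
opening: 0.61
```

```bash
python3 -m creep '[0,0,-4,0,0,0, 0,0,-5,0,0,0, 0,0,-5,0,0,0]'; python3 -c "
from h import *
plan((.5454,-.1304,.115),np.radians(85.07))"
```

```text
clock: 11.97
tool_pos: [0.5441, -0.1304, 0.0989]
eef_rot: [0.737, 0.676, -0.001, -0.001]
contact_force: [0.2, -0.1, -2.6]
opening: 0.607
clock 11.97 p [ 0.5441 -0.1304  0.0989] F [ 0.2 -0.1 -2.6] op 0.607 rows 1
[0.1, 1.3, -16.1, -0.1, -0.0, -0.1]
```

Now clear of the pins by height (13.6 mm) with no side load; on up.

```bash
python3 -m creep '[0,1,-8,0,0,0, 0,0,-10,0,0,0, 0,0,-12,0,0,0, 0,0,-12,0,0,0, 0,0,-12,0,0,0]';python3 -m creep '[0,0,-10,0,0,0, 0,0,-8,0,0,0, 0,0,-4,0,0,0, 0,0,0,0,0,0, 0,0,0,0,0,0]'; python3 -c "
from h import *
plan((.545,-.1304,.180),np.radians(85.07))
from plant import snapshot
for n in('side','scene','wrist'):
  d=snapshot(n);cv2.imwrite('pics/%s5.png'%n,d['color'][:,:,::-1])
a=cv2.imread('pics/side5.png')[60:180,220:380];cv2.imwrite('pics/side5z.png',cv2.resize(a,None,fx=4,fy=4,interpolation=2))
a=cv2.imread('pics/scene5.png')[100:300,40:240];cv2.imwrite('pics/scene5z.png',cv2.resize(a,None,fx=3,fy=3,interpolation=2))
"
```

```text
clock: 12.38
tool_pos: [0.5443, -0.1305, 0.1573]
eef_rot: [0.737, 0.676, -0.002, -0.002]
contact_force: [0.0, 0.0, -2.1]
opening: 0.607
clock: 12.8
tool_pos: [0.546, -0.1306, 0.186]
eef_rot: [0.737, 0.676, 0.001, 0.001]
contact_force: [-0.4, 0.0, -2.2]
opening: 0.608
clock 12.8 p [ 0.546  -0.1306  0.186 ] F [-0.4  0.  -2.2] op 0.608 rows 1
[0.1, -1.0, 6.0, 0.1, -0.0, -0.0]
```

View pics/side5z.png

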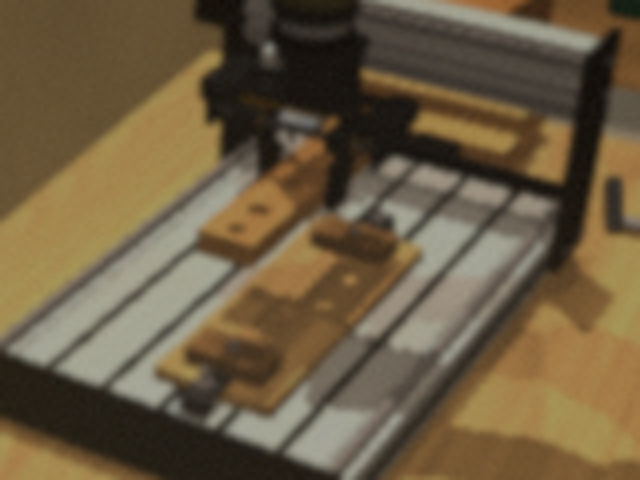

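View pics/scene5.png

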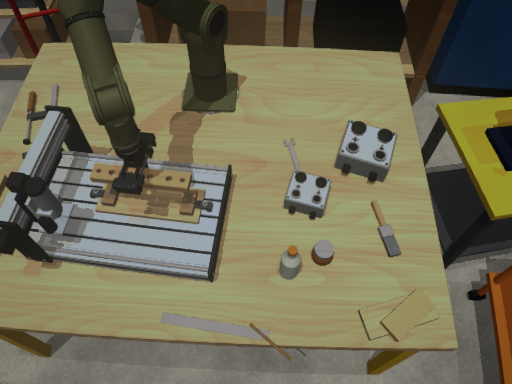

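View pics/wrist5.png

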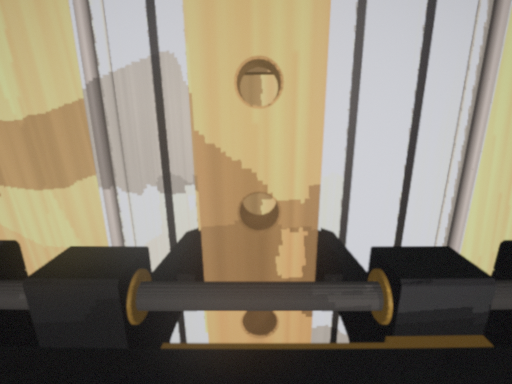

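```bash
python3 -m creep '[0,0,0,0,0,0, 0,0,0,0,0,0, 0,0,0,0,0,0, 0,0,0,0,0,0, 0,0,0,0,0,0]'; python3 - <<'E'
from h import *
from plant import snapshot,get_state
s=get_state();print(s["tool_pos"],s["eef_rot"],np.abs(s["qd"]).max(),s["contact_force"],s["moment"],s["clock"])
t=-.086;c,sn=np.cos(t),np.sin(t)
L=[(0,y) for y in(-.125,-.085,-.03,.03,.085,.125)]+[(-.027,-.145),(.027,-.145),(-.027,.145),(.027,.145)]
zt=.112+s["tool_pos"][2]-.0853
P=[(s["tool_pos"][0]-.001+c*a-sn*b,-.1305+sn*a+c*b,zt) for a,b in L]
out=[]
for n,(x,y,w,h) in dict(side=(255,85,75,65),scene=(80,155,120,65)).items():
    d=snapshot(n);k=6
    im=cv2.resize(d['color'][y:y+h,x:x+w,::-1],None,fx=k,fy=k,interpolation=2)
    for p in proj(d,P): cv2.circle(im,tuple(int(v) for v in (p-[x,y]+.5)*k),3,(0,0,255),1)
    cv2.imwrite(f'pics/{n}6.png',im)
E
```

```text
clock: 13.37
tool_pos: [0.5444, -0.1303, 0.1832]
eef_rot: [0.737, 0.676, -0.001, -0.002]
contact_force: [0.2, 0.7, -0.9]
opening: 0.606
[ 0.54441127 -0.13031464  0.18321471] [ 0.73690828  0.67599007 -0.00108101 -0.0015623 ] 0.004722358159683873 [ 0.19321655  0.6540061  -0.87936865] [ 0.00950347 -0.08797204 -0.00251992] 13.3667
```

View pics/side6.png

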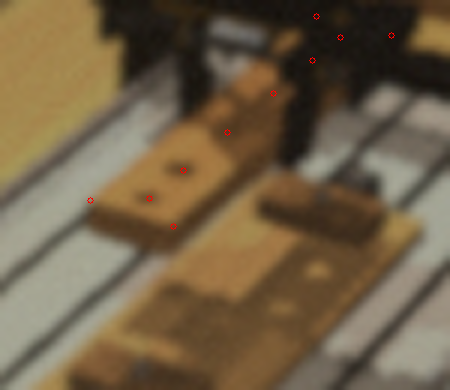

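View pics/scene6.png

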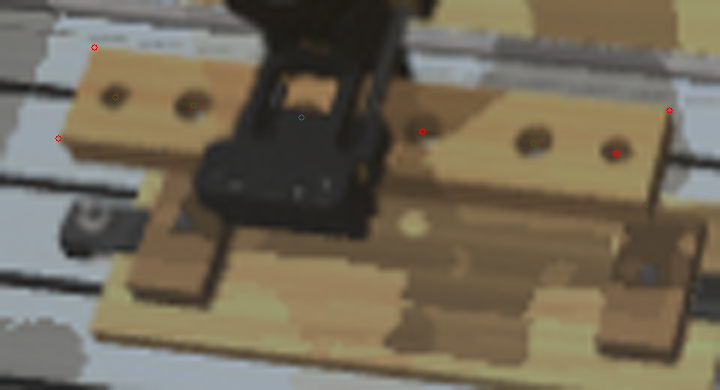

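The predicted level pose lands on the holes at both ends in both views, the rail is steady, and the bystanders haven't moved. I'm handing in.

```bash
python3 -c "
from plant import finish_job,get_state
print(finish_job());s=get_state();print(s['clock'],s['tool_pos'],s['opening'])"
```

```text
the job is handed in; nothing more can be done
None
the job is handed in; nothing more can be done
```

The job is handed in. I pressed the router's stop and then the extractor's on the smaller station, lifted the rail straight up off its pins, and am still holding it above the fixture. No verdict was reported.

- **Buttons:** both stops went right in, with the fingertips bottoming out at about z = 0.078 m, and I released each one. The camera showed the router's button back out right away. The extractor's looks out in later, wider pictures, but I did not look at it close up. I was never over the start buttons.
- **Press forces:** the fingertips reached about 35 N on the router's stop and 54 N on the extractor's. Both are well under the 120 N wrist limit. The 54 N press was harder than it needed to be, and it landed about 7 mm off centre on the 38 mm head.
- **Rail:** it rose about 98 mm, so the underside is about 89 mm above the pin tips. It is gripped at the middle with 35 N set. Tool tilt is about 0.2°, and the pose I predicted for a level rail matched the holes at both ends in two camera views. Joint speeds were nearly zero.
- **Everything else:** the bottle, jar, wrench and brush look unmoved in the last scene picture. Clock at the last check was about 13.4 s.

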